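Shim the packing seat up to its height stop

ROBOT

A 6-joint arm with a two-finger parallel gripper is mounted at the origin on a cart in front of the work surface, level with it; the furniture and walls round the work are solid. World frame = base frame: x ahead of the robot, y to its left, z up, the work surface at z = 0. Lengths are in m, angles in rad, forces in N, time in s.
With the tool pointing down it reaches from about 0.35 to 0.775 m from the base axis. Payload 7.3 kg.
Tool frame: the origin (TCP) lies on the centre line of the jaws, within the pads' length; the fingertips stand 17 mm ahead of it and the grasp point (between the pads) lies 2 mm behind it (robot.tip_extent is the distance from the TCP to the fingertips, in m); z points along the fingers, y is the line along which they close (so a half turn about z gives the same grasp; the last joint's range is limited). The gripper opens to 92 mm and grips with 3 to 60 N. Pads are 19 mm wide; open, the fingers measure 130 mm over their backs; the gripper's body (75 mm by 190 mm) begins 47 mm behind the grasp point.
Start: joints at [-1.42, 0.342, 1.524, -0, 1.275, -0.146], TCP at [0.154, -0.502, 0.244] pointing down, gripper open.
Joint ranges: [-2.53, 2.53], [-0.77, 2.02], [0.04, 2.7], [-1, 4.14], [0.28, 2.66], [-3.11, 3.11]. Speed limits (rad/s): [2.57, 2.57, 3.14, 3.14, 3.14, 3.14].

INTERFACE

Orientations are given as [roll, pitch, yaw] about the fixed x, y, z axes, in that order (R = Rz(yaw) Ry(pitch) Rx(roll)).
In Python, from cell import robot gives the robot as it stands.
- The arm moves only by the tool step_arm, never from a script. Its argument "motion" is a list of rows, each a list of 2 entries, a list of its own where there are three numbers: the shift along the tool's x, y, z in units of 60 mm (1.0 is 60 mm), then the turn about the tool's z in rad. In form: [[[x, y, z], spin], ...]. A call has 1 to 10 rows; each row is the pose to reach, as a shift and turn from the pose commanded when the call began, along the tool's axes at that moment; what a row does not reach only later rows make up. A row lasts 1/8 s, in which the tool goes at most 62.5 mm and 10.7 degrees, less where a joint would pass 70% of its speed; a pose out of reach is approached as far as the arm can. A call with a gripper value outside its range is refused whole. "hand" is the closure in counts, from 0 (fully open) to 255 (shut), set as the call begins (left out, the last holds). The fingers move at their own pace and stop on an object; "squeeze" is the grip in N (left out, the last holds). Time passes only in rows, so rows that repeat a pose let the fingers close. It gives the time, the measured TCP pose, the force, the opening and the grip force at its end, in the units of the state.
- robot.observe(): the state, without advancing time (a new reading comes with each control period).
- robot.read_camera(name): name is "scene" or "side" or "wrist"; returns a dict with "pixels" (400x640x3 uint8, red, green, blue), "intrinsics" (3x3 intrinsics, pixels), "k1" (the pictures are not rectified: a ray, as slopes to the right and down, at radius r is drawn at 1 + k1 r^2 times it, then the intrinsics apply), "xyz" and "rotation" of the camera in the world; the wrist camera has in their place "T_tool_cam" (4x4, takes a point from camera to tool coordinates, whose origin is the TCP and whose axes are the flange's). Camera axes: x right, y up, looking along -z (the intrinsics and any distortion apply to the point x, -y, -z); pixel columns grow to the right and rows downward; lengths in m; the calibration is good to about 2 mm. A picture is of the moment at which its call begins: read the wrist's pose just before it. There is no depth.
- robot.hand_in(): hands the job in; it is judged then, once.
The state is a dict: "time": time; "qpos": joint angles; "qvel": joint speeds; "joint_efforts": joint torques, N m; "tool_pos": TCP position; "tool_rot": TCP orientation; "contact_force": force on the tool from outside, world axes, zero at the start; "torque": the same for the moment, N m; "opening": finger opening in m; "grip_force": force on a finger pad.
Only numpy, scipy, OpenCV 4.12 (cv2) and the standard library are available. Lean on these libraries where they do the work, as an engineer would, in place of code of your own. Each camera call takes 0.05 s, during which the arm holds its last target. There are 200 camera calls.

TASK

One round spacer already lies in the packing seat, inside the low ring, but it does not come up to the yellow top of the height stop behind it. Pick the one spacer from the table that makes the stack flush with the top of the stop, lay it flat and centred on the spacer in the seat, and let go. Leave the spacer that does not fit where it is.

Things in the scene. Friction and masses are not known exactly. Their poses are not given: they have to be found in the camera images.
- seat_floor (a point): Fixed packing seat: a dark steel ring, 76 mm outside, 58 mm inside, 6 mm high, open down to the table. This point is its centre at table height, where the lower spacer's underside rests. On its +x side stands the height stop, an upright plate with a yellow top 48 mm above this point, 12 mm thick (x = 49 to 61 mm), 36 mm wide along y. One spacer lies in the ring, the others on the table.
- red_spacer_center (a point): Red plastic disc with flat faces, 50 mm in diameter and 12 mm thick, with a small black dot in the middle of its top, lying flat (loose, about 30 g). This point is its centre, half-way up (6 mm above its underside); its z axis is the disc's axis.
- green_spacer_center (a point): Green plastic disc with flat faces, 50 mm in diameter and 24 mm thick, with a small black dot in the middle of its top, lying flat (loose, about 60 g). This point is its centre, half-way up (12 mm above its underside); its z axis is the disc's axis.
- blue_spacer_center (a point): Blue plastic disc with flat faces, 50 mm in diameter and 36 mm thick, with a small black dot in the middle of its top, lying flat (loose, about 90 g). This point is its centre, half-way up (18 mm above its underside); its z axis is the disc's axis.
Not all that is in view belongs to the job. There is more than one size of the part that bears seat_floor; the job needs the larger.

How it is judged:
At the end, for the whole second after the job is handed in: The red and blue spacers lie stacked in the seat, released and at rest, each within 15 mm of the ring's centre seen from above and within 10 degrees of flat, the stack's top level with the stop's top within 6 mm; the green spacer is within 30 mm of where it lay (horizontal distance between each of red_spacer_center, blue_spacer_center and seat_floor below 0.015 m and distance between red_spacer_center and blue_spacer_center below 0.03 m and angle between each of red_spacer_center, blue_spacer_center's own z axis and vertical below 0.17 rad and linear speed of each of red_spacer, blue_spacer below 0.02 m/s and (height (world z) of red_spacer_center between 0.036 and 0.048 m or height (world z) of blue_spacer_center between 0.024 and 0.036 m) and distance of green_spacer_center from where it was at the start of the episode below 0.03 m); the robot touches nothing.
It also fails if it takes over 32 s, if anything falls off the work surface, if the arm or the gripper's body presses on something with over 40 N, if the wrist force passes 120 N, or if a joint passes its speed limit or range.

## Working session

There is one attempt and no reset: what is moved stays moved. The work goes in short steps, Python scripts to look and compute and a tool call to move; the robot and the scene stay as the last step left them, time stands still between calls to the robot, and variables do not carry over. Pictures are saved under pics/ and viewed, at most 10 in all, crops included, and the job is handed in when it is done.

Besides the shell and the picture viewer there is one more tool, called after "Request:" by a JSON object that holds its "method" and its "body". step_arm: Moves the arm, as the interface text tells. Its arguments: {"type":"object","properties":{"motion":{"type":"array"},"hand":{"type":"number"},"squeeze":{"type":"number"}},"required":["motion"]}

```bash
mkdir -p pics; ls
cat > h.py <<'E'
import numpy as np,cv2
from cell import robot
from scipy.spatial.transform import Rotation as R
def cam(n):
    s=robot.observe(); c=robot.read_camera(n)
    if 'T_tool_cam' in c:
        T=np.eye(4); r=np.array(s['tool_rot'],float)
        T[:3,:3]=R.from_euler('xyz',r).as_matrix() if r.size==3 else r.reshape(3,3)
        T[:3,3]=s['tool_pos']; T=T@np.array(c['T_tool_cam']); c['xyz']=T[:3,3]; c['rotation']=T[:3,:3]
    else:
        r=np.array(c['rotation'],float); c['rotation']=R.from_euler('xyz',r).as_matrix() if r.size==3 else r
    return c
def ray(c,u,v,z):
    K=np.array(c['intrinsics'])
    k=float(c['k1']); p=cv2.undistortPoints(np.array([[[u,v]]],float),K,np.array([k,0,0,0.]))[0,0]
    d=c['rotation']@np.array([p[0],-p[1],-1]); o=np.array(c['xyz'])
    return o+d*(z-o[2])/d[2]
def save(c,n): cv2.imwrite(f'pics/{n}.png',cv2.cvtColor(c['pixels'],cv2.COLOR_RGB2BGR))
E
python3 - <<'E'
from h import *
print(robot.observe())
a=[]
for n in ['scene','side','wrist']:
    c=cam(n); print(n,c['xyz'],c['intrinsics'],c['k1']); save(c,n+'0')
E
```

```text
pics
{'time': 0.0, 'qpos': array([-1.42001823e+00,  3.42728317e-01,  1.52502683e+00, -2.67876037e-05,
        1.27538316e+00, -1.46034728e-01]), 'qvel': array([-0.00044333,  0.00143026, -0.00123212,  0.00040003,  0.00147812,
        0.00027364]), 'joint_efforts': array([ 4.13088837e-04, -4.31246674e+01, -2.44222641e+01,  7.17507885e-02,
        5.59083035e-02, -1.30196536e-04]), 'tool_pos': array([ 0.15348713, -0.50166257,  0.24303861]), 'tool_rot': array([-3.14005972e+00, -1.99575314e-04,  2.96820492e-01]), 'contact_force': array([-0.76650381, -0.3056652 , -0.52635518]), 'torque': array([ 0.05953944, -0.03715945,  0.0254439 ]), 'grip_force': 0.0, 'opening': 0.09134194179330055}
scene [-0.04740152  0.59758526  0.38535162] [[368.21526909   0.         321.85007023]
 [  0.         368.21526909 200.84924233]
 [  0.           0.           1.        ]] -0.005440649321123379
side [ 0.7005524  -0.93208432  0.51151049] [[451.01311353   0.         315.56563418]
 [  0.         451.01311353 206.3405433 ]
 [  0.           0.           1.        ]] -0.0076410605255615854
wrist [ 0.21844525 -0.48146257  0.38452211] [[293.84051094   0.         317.34513108]
 [  0.         293.84051094 199.37474777]
 [  0.           0.           1.        ]] -0.008287441261577363
```

View pics/scene0.png

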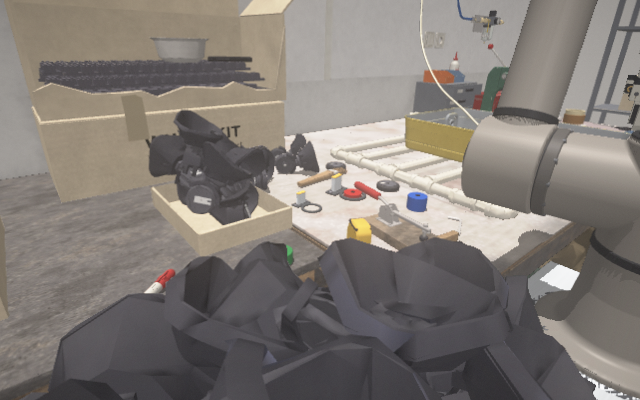

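View pics/side0.png

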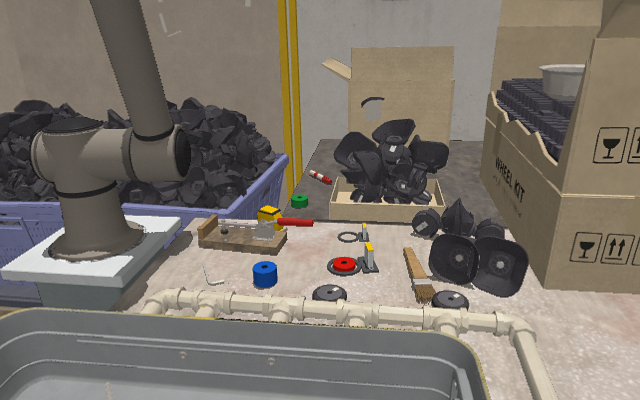

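Large ring with red spacer: side px (345,266), stop at (370,258). A smaller empty ring with its own stop is at (347,237), which is a decoy. The blue spacer (264,274) is the one that fits (12+36 = 48), and green is at (300,200).

Run:
```python
from h import *
c=cam('side');im=c['pixels']; save(c,'side1')
hsv=cv2.cvtColor(im,cv2.COLOR_RGB2HSV)
def blobs(lo,hi):
    m=cv2.inRange(hsv,lo,hi); n,l,s,ce=cv2.connectedComponentsWithStats(m)
    return [(s[i],ce[i]) for i in range(1,n) if s[i,4]>15]
for nm,lo,hi,z in [('blue',(105,120,40),(125,255,255),.018),('red',(0,150,80),(8,255,255),.012),('yellow',(20,120,120),(32,255,255),.048)]:
    for s,ce in blobs(lo,hi):
        if 220<ce[0]<420 and 190<ce[1]<300: print(nm,s,ce,ray(c,*ce,z))
cr=cv2.resize(im[205:305,230:430],None,fx=4,fy=4,interpolation=cv2.INTER_CUBIC)
cv2.imwrite('pics/crop.png',cr[:,:,::-1])
```

```text
blue [253 261  24  27 551] [264.76043557 274.15789474] [ 0.47065156 -0.14605016  0.018     ]
red [277 218  36   8 244] [294.98770492 221.51639344] [0.48364068 0.12968162 0.012     ]
red [333 257  23  15 271] [343.67527675 264.25461255] [ 0.62979837 -0.07907839  0.012     ]
yellow [260 205  18   8  86] [268.46511628 208.73255814] [0.41516504 0.12567038 0.048     ]
yellow [257 212  26  10 157] [268.22929936 216.39490446] [0.42615409 0.07748557 0.048     ]
yellow [362 223   5   5  18] [363.88888889 224.94444444] [0.66758079 0.04851756 0.048     ]
yellow [273 224  11   7  54] [277.72222222 227.27777778] [0.4639534  0.01720442 0.048     ]
yellow [365 242   9  10  53] [368.9245283  246.41509434] [ 0.68297666 -0.05930085  0.048     ]
```

View pics/crop.png

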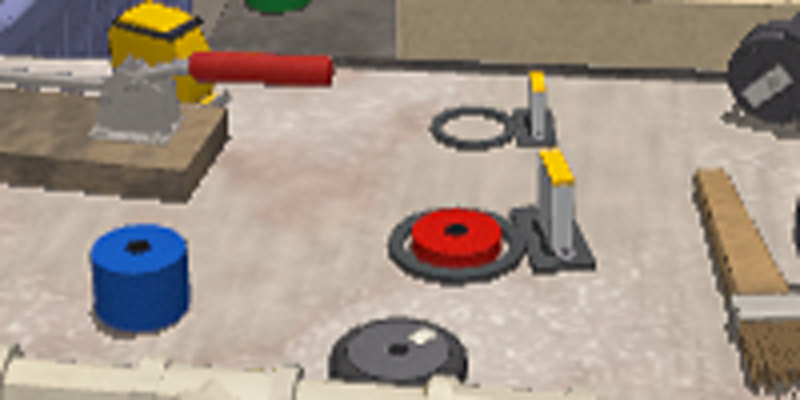

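The crop confirms it: blue dot at about (264,266), and red dot at about (344,262) inside the larger ring with the taller stop. I'll move above blue for a close look.

Request:
{"method": "step_arm", "body": {"motion": [[[1, -0.65, 0], 0], [[2, -1.3, 0], 0], [[3, -2, 0], 0], [[4, -2.65, 0], 0], [[5, -3.3, 0.2], 0], [[6, -4, 0.4], 0], [[6.5, -4.3, 0.5], 0], [[6.5, -4.3, 0.5], 0], [[6.5, -4.3, 0.5], 0], [[6.5, -4.3, 0.5], 0]], "hand": 0}}

```text
time: 1.45
tool_pos: [0.4507, -0.1417, 0.2137]
tool_rot: [3.141, 0.001, 0.297]
contact_force: [0.0, -0.1, -0.3]
opening: 0.0919
grip_force: 0.0
```

Run:
```python
from h import *
s=robot.observe();print(s['time'],s['tool_pos'],s['tool_rot'])
c=cam('wrist');save(c,'w1');im=c['pixels'];hsv=cv2.cvtColor(im,cv2.COLOR_RGB2HSV)
for nm,lo,hi,z in [('blue',(105,120,40),(125,255,255),.036),('red',(0,150,80),(8,255,255),.012),('yellow',(20,120,120),(32,255,255),.048)]:
    n,l,st,ce=cv2.connectedComponentsWithStats(cv2.inRange(hsv,lo,hi))
    for i in range(1,n):
        if st[i,4]>40: print(nm,st[i],ce[i],ray(c,*ce[i],z))
```

```text
1.45 [ 0.45069727 -0.14165455  0.21367666] [3.14146240e+00 5.63673230e-04 2.97024719e-01]
blue [ 305  146   44   46 1453] [325.98004129 168.57192017] [ 0.47136121 -0.14414729  0.036     ]
red [278   0  48  28 954] [302.02096436  11.48951782] [ 0.61709821 -0.07287951  0.012     ]
red [ 165   38   44   98 2064] [186.33236434  86.58284884] [0.50956336 0.028243   0.012     ]
yellow [115 109  18  17 139] [123.32374101 117.25899281] [0.46276908 0.06835501 0.048     ]
yellow [ 79 114  39  25 556] [ 98.87410072 124.86690647] [0.447965   0.09138166 0.048     ]
yellow [  49  124   46   52 1322] [ 71.08396369 147.85400908] [0.41603455 0.11668397 0.048     ]
yellow [485 246  13  41 164] [492.57317073 264.87804878] [ 0.4230965  -0.36004688  0.048     ]
yellow [138 258   8  31 115] [141.05217391 273.13913043] [0.29336853 0.02541203 0.048     ]
```

View pics/w1.png

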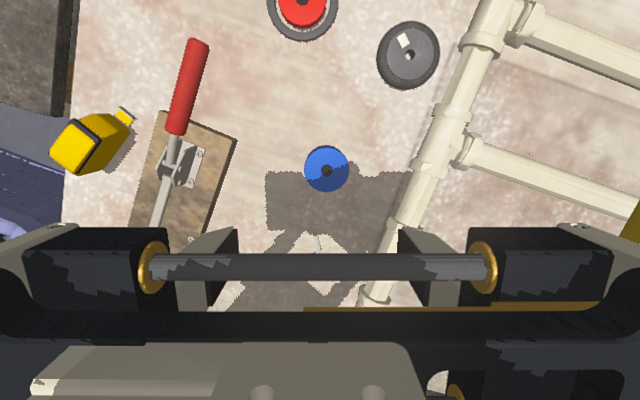

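Blue's dot is at (327,171), clear of the pipe (right) and the clamp (left). Descend straddling it, then close.

Request:
{"method": "step_arm", "body": {"motion": [[[0.29, 0.15, 0.6], 0], [[0.29, 0.15, 1.4], 0], [[0.29, 0.15, 2.2], 0], [[0.29, 0.15, 2.7], 0], [[0.29, 0.15, 3.0], 0], [[0.29, 0.15, 3.13], 0], [[0.29, 0.15, 3.13], 0], [[0.29, 0.15, 3.13], 0]]}}

```text
time: 2.5
tool_pos: [0.4708, -0.1454, 0.0268]
tool_rot: [3.14, -0.001, 0.296]
contact_force: [0.1, 0.3, -0.3]
opening: 0.0922
grip_force: 0.0
```

Request:
{"method": "step_arm", "body": {"motion": [[[0, 0, 0], 0], [[0, 0, 0], 0], [[0, 0, 0], 0], [[0, 0, 0], 0], [[0, 0, 0], 0], [[0, 0, 0], 0], [[0, 0, 0], 0], [[0, 0, 0], 0]], "hand": 255, "squeeze": 15}}

```text
time: 3.5
tool_pos: [0.4704, -0.1448, 0.0259]
tool_rot: [3.141, -0.0, 0.297]
contact_force: [0.5, 1.1, 0.9]
opening: 0.0494
grip_force: 15.0
```

Request:
{"method": "step_arm", "body": {"motion": [[[0, 0, -0.3], 0], [[0, 0, -0.9], 0], [[0, 0, -1.6], 0], [[0.4, 0, -2.2], 0], [[0.9, -0.1, -2.5], 0], [[1.4, -0.28, -2.5], 0], [[1.65, -0.28, -2.5], 0], [[1.65, -0.28, -2.5], 0], [[1.65, -0.28, -2.5], 0]]}}

```text
time: 4.62
tool_pos: [0.5593, -0.0999, 0.1755]
tool_rot: [-3.141, 0.001, 0.297]
contact_force: [-0.2, 0.3, -1.0]
opening: 0.0495
grip_force: 15.0
```

Run:
```python
from h import *
s=robot.observe();print(s['time'],s['tool_pos'],s['tool_rot'],s['opening'])
c=cam('wrist');save(c,'w2');im=c['pixels'];hsv=cv2.cvtColor(im,cv2.COLOR_RGB2HSV)
for nm,lo,hi,z in [('red',(0,150,80),(8,255,255),.012),('yellow',(20,120,120),(32,255,255),.048)]:
    n,l,st,ce=cv2.connectedComponentsWithStats(cv2.inRange(hsv,lo,hi))
    for i in range(1,n):
        if st[i,4]>40:
            p=cv2.minAreaRect(np.argwhere(l==i)[:,::-1].astype(np.float32))
            e=cv2.boxPoints(p)
            print(nm,st[i],ce[i],ray(c,*ce[i],z),[ray(c,*q,z)[:2].round(4) for q in e] if nm=='yellow' else '')
```

```text
4.625 [ 0.55928069 -0.09992764  0.17548357] [-3.14107738e+00  1.29193097e-03  2.96690799e-01] 0.0494693399349565
red [ 286   89   49   51 1810] [309.55303867 114.1038674 ] [ 0.62912311 -0.06926189  0.012     ] 
red [ 179  178   36   49 1065] [197.71737089 203.03849765] [0.50551691 0.01968687 0.012     ] 
yellow [140  11  31  16 323] [155.12383901  18.35294118] [0.6639583  0.07212827 0.048     ] [array([0.6585, 0.0845]), array([0.6665, 0.0841]), array([0.6694, 0.0598]), array([0.6614, 0.06  ])]
yellow [289  37  44  17 661] [310.43570348  45.04387292] [ 0.68180098 -0.05529783  0.048     ] [array([ 0.6714, -0.0393]), array([ 0.6829, -0.0367]), array([ 0.692 , -0.0711]), array([ 0.6806, -0.0742])]
yellow [118 217  17  14 108] [125.7037037  223.64814815] [0.47837751 0.07116823 0.048     ] [array([0.4783, 0.0796]), array([0.4847, 0.0767]), array([0.4781, 0.0626]), array([0.4717, 0.0654])]
yellow [ 83 221  47  32 833] [103.57983193 237.00960384] [0.4578884  0.09035122 0.048     ] [array([0.4497, 0.1128]), array([0.4858, 0.082 ]), array([0.469 , 0.0662]), array([0.4318, 0.0972])]
yellow [410 244   9  28 105] [414.76190476 257.72380952] [ 0.52738713 -0.21044917  0.048     ] [array([ 0.5395, -0.2004]), array([ 0.5419, -0.2048]), array([ 0.5155, -0.2206]), array([ 0.5131, -0.2161])]
yellow [217 247   7  46 141] [219.21985816 268.        ] [ 0.45874723 -0.0260115   0.048     ] [array([ 0.4311, -0.0288]), array([ 0.4808, -0.0193]), array([ 0.4824, -0.0249]), array([ 0.4327, -0.0345])]
yellow [414 271   5  20  51] [415.90196078 280.01960784] [ 0.5045886  -0.22089041  0.048     ] [array([ 0.5135, -0.2152]), array([ 0.5147, -0.2191]), array([ 0.4945, -0.2273]), array([ 0.4933, -0.2233])]
```

View pics/w2.png

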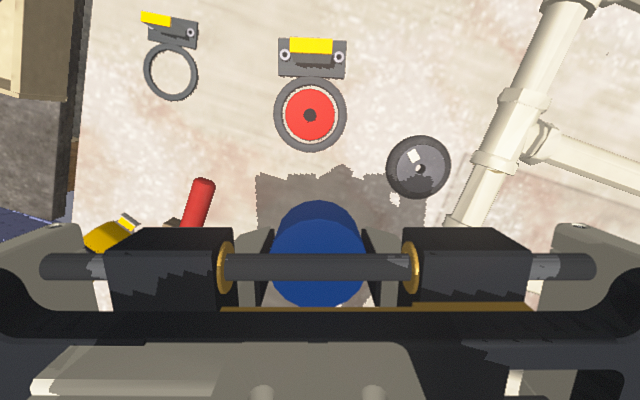

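Red dot is at (310,115) in the big ring and its stop at (310,45), directly ahead of the tool. The two views agree on (0.629, -0.070). Moving over it and lowering.

Request:
{"method": "step_arm", "body": {"motion": [[[0.5, -0.05, 0], 0], [[1.0, -0.1, 0.2], 0], [[1.26, -0.14, 0.7], 0], [[1.26, -0.14, 1.3], 0], [[1.26, -0.14, 1.8], 0], [[1.26, -0.14, 2.05], 0], [[1.26, -0.14, 2.15], 0], [[1.26, -0.14, 2.15], 0], [[1.26, -0.14, 2.15], 0]]}}

```text
time: 5.8
tool_pos: [0.6306, -0.0699, 0.0482]
tool_rot: [3.14, -0.002, 0.297]
contact_force: [0.1, 0.8, -0.1]
opening: 0.0499
grip_force: 15.0
```

Run:
```python
from h import *
c=cam('side');im=c['pixels']
cv2.imwrite('pics/pre.png',cv2.resize(im[195:305,270:430],None,fx=5,fy=5,interpolation=cv2.INTER_CUBIC)[:,:,::-1])
```

```text
(no output)
```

View pics/pre.png

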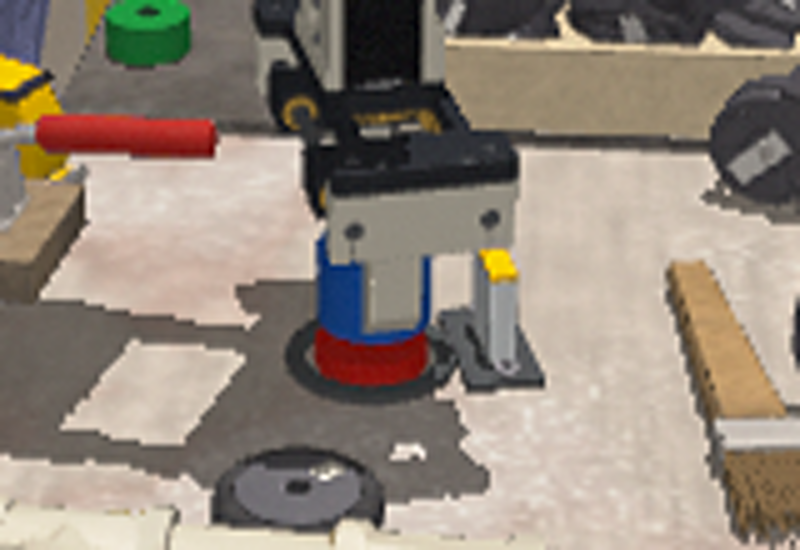

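Blue (px 318–430) sits squarely over red (315–428). Lowering the last 10 mm.

Request:
{"method": "step_arm", "body": {"motion": [[[0, 0, 0.06], 0], [[0, 0, 0.12], 0], [[0, 0, 0.16], 0], [[0, 0, 0.16], 0], [[0, 0, 0.16], 0]]}}

```text
time: 6.48
tool_pos: [0.6298, -0.0696, 0.038]
tool_rot: [3.141, 0.0, 0.297]
contact_force: [-2.8, 0.4, 5.9]
opening: 0.0496
grip_force: 15.0
```

Contact at 5.9 N. Release and retreat upward.

Request:
{"method": "step_arm", "body": {"motion": [[[0, 0, 0], 0], [[0, 0, 0], 0], [[0, 0, 0], 0], [[0, 0, 0], 0], [[0, 0, 0], 0], [[0, 0, 0], 0]], "hand": 70}}

```text
time: 7.22
tool_pos: [0.6299, -0.0696, 0.0373]
tool_rot: [3.142, 0.0, 0.297]
contact_force: [-0.2, 0.7, -0.7]
opening: 0.0666
grip_force: 0.0
```

Request:
{"method": "step_arm", "body": {"motion": [[[0, 0, -0.2], 0], [[0, 0, -0.6], 0], [[0, 0, -1.2], 0], [[0, 0, -2], 0], [[-0.7, 0, -2.5], 0], [[-1.2, 0, -2.5], 0], [[-1.2, 0, -2.5], 0], [[-1.2, 0, -2.5], 0]]}}

```text
time: 8.22
tool_pos: [0.5618, -0.0907, 0.1879]
tool_rot: [3.141, -0.001, 0.297]
contact_force: [0.6, 0.7, 0.1]
opening: 0.0668
grip_force: 0.0
```

Run:
```python
from h import *
s=robot.observe();print(s['time'],s['tool_pos'],s['opening'])
w=cam('wrist')['pixels'];c=cam('side');im=c['pixels']
a=cv2.resize(im[195:305,270:430],(800,550))[:,:,::-1][:, 100:600]
b=cv2.resize(w[0:300,200:464],(300,340))[:,:,::-1]
o=np.zeros((550,800,3),np.uint8);o[:,:500]=a;o[:340,500:]=b
cv2.imwrite('pics/fin.png',o)
```

```text
8.225 [ 0.56175351 -0.09069187  0.18793407] 0.06680093482124422
```

View pics/fin.png

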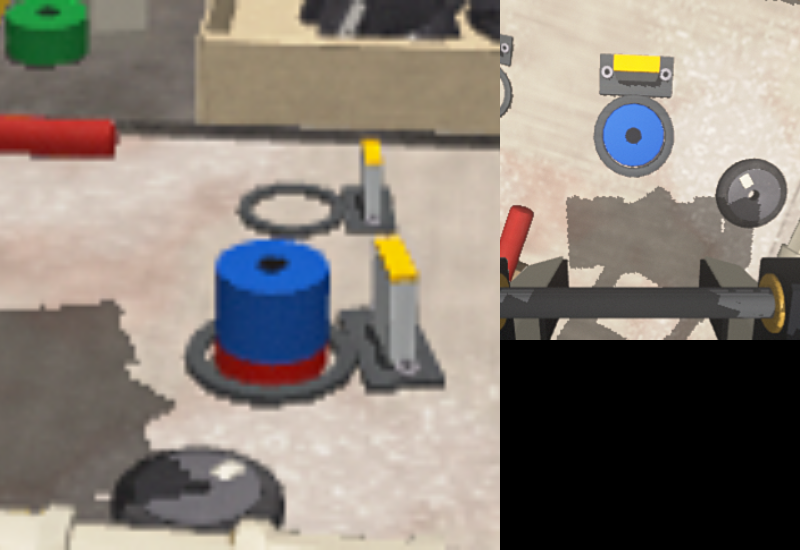

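The stack stands flat and centred in the ring, level with the stop (blue top at (272,265), stop top at (397,258) in the picture), and green is untouched.

```bash
python3 -c "
from cell import robot
print(robot.hand_in())"
```

```text
the job is handed in; nothing more can be done
None
```

I stacked the blue spacer flat and centred on the red one in the larger seat, looking flush with the stop, left the green one untouched, and handed the job in at about 8 s; the hand-in returned no verdict.

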